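# Unpile the socket adapters and dock each on its own base

## Robot

A 7-joint arm with a two-finger parallel gripper is mounted at the origin on a cart in front of the work surface, level with it; the furniture and walls round the work are solid. World frame = base frame: x ahead of the robot, y to its left, z up, the work surface at z = 0. Lengths are in m, angles in rad, forces in N, time in s.
With the tool pointing down it reaches from about 0.425 to 0.825 m from the base axis. Payload 3.6 kg.
Tool frame: the origin (TCP) lies where the fingers leave the gripper's body, on its centre line; the fingertips stand 73 mm ahead of it and the grasp point (between the pads) lies 54 mm ahead of it; z points along the fingers, y is the line along which they close (so a half turn about z gives the same grasp; the last joint's range is limited). The gripper opens to 85 mm and grips with 20 to 120 N. Pads are 22 mm wide; open, the fingers measure 114 mm over their backs; the gripper's body (76 mm by 85 mm) begins 54 mm behind the grasp point. The pads swing forward as they close: fully open they stand 13 mm farther back than shut.
Start: joints at [1.161, 0.615, -0.013, 1.423, 0.008, 1.103, -0.04], TCP at [0.243, -0.603, 0.304] pointing down, gripper open.
Joint ranges: [-3.12, 3.12], [-0.3, 2.06], [-1.34, 1.32], [0.26, 2.42], [-1.36, 4.5], [0.01, 1.98], [-2.84, 2.84]. Speed limits (rad/s): [2.79, 2.79, 3.14, 3.14, 3.14, 3.14, 3.14].

## Interface

Orientations are given as a unit quaternion [x, y, z, w].
In Python, from station import arm, snapshot, camera_info, ticket gives the robot as it stands. Calls block until the motion is done:
- arm.movep(position, orientation): joint-space move of the TCP to a pose.
- arm.line_to(position, velocity=0.15, ori=None): straight line of the TCP; ori=None keeps the orientation; velocity is the mean speed in m/s.
- arm.move_j(angles): joint-space move.
- arm.move_gripper(opening, effort=None): opening from 0.0 (shut) to 1.0 (fully open); effort is the grip in N (None keeps the last); returns when the fingers have stopped.
- arm.pause(seconds).
- arm.ik(position, orientation): joint angles nearest the present ones, or None.
- snapshot(name): name is "side" or "top"; returns the picture (384x512x3 uint8, blue, green, red); there is no depth.
- camera_info(name): a dict with "fx", "fy", "cx", "cy" (pixels), "R" (3x3) and "t" (3): a world point X has camera coordinates R X + t. Camera axes: x right, y down, z forward; pixel columns grow to the right and rows downward; lengths in m; the calibration is good to about 2 mm. A picture is of the moment at which its call begins. camera_info takes no time and is no camera call.
A pose or a line that the arm cannot do raises arm.MotionError and nothing moves.
- ticket.finish_job(): hands the job in; it is judged then, once.
Readings, each from a call of its own:
- arm.read_time(): time.
- arm.read_joint_positions(): joint angles.
- arm.read_dq(): joint speeds.
- arm.read_effort(): joint torques, N m.
- arm.read_tool_pos(): TCP position.
- arm.read_eef_rot(): TCP orientation.
- arm.read_ft_force(): force on the tool from outside, world axes, zero at the start.
- arm.read_wrist_torque(): the same for the moment, N m.
- arm.read_opening(): opening from 0.0 (shut) to 1.0 (fully open).
- arm.read_finger_force(): force on a finger pad.
Only numpy, scipy, OpenCV 4.12 (cv2) and the standard library are available. Lean on these libraries where they do the work, as an engineer would, in place of code of your own. Each camera call takes 0.05 s, during which the arm holds its last target. There are 200 camera calls.

## Task

After the changeover the four chip-socket adapters lie in two piles on the black carrier tray. Take the piles apart and dock every adapter, socket up, on the docking base made for its outline, so that it sits flat and fully down over its guide pins; either way round is fine. Leave the hand stamp and the loupe standing where they are.

Things in the scene. Friction and masses are not known exactly. Their poses are not given: they have to be found in the camera images.
- adapter_long: long adapter, 0.1-0.3 kg: aluminium frame 112 x 44 mm (x by y), 26 mm high, with a black chip socket 36 x 24 x 8 mm on its deck. Origin: centre of underside, z up. Hollow below: skirt 4 mm thick round a cavity 13 mm deep. Starts on a black tray (floor 7 mm above the table, rim 11 mm) at either end, under a small adapter. Grip the frame across y from above.
- dock_long: fixed docking base of the long adapter: grey plate 128 x 60 mm (x by y), 8 mm thick, adapter outline engraved; black header 5 mm high and four bullet-nosed pins (9 mm thick, 11 mm high) that fit inside the skirt with 4 mm play. Origin: centre of underside, z up. Docked adapter: centred, axes parallel (or turned 180 deg), origin 8 mm above this one.
- adapter_wide: wide adapter, 0.1-0.3 kg: aluminium frame 88 x 64 mm (x by y), 26 mm high, with a black chip socket 36 x 24 x 8 mm on its deck. Origin: centre of underside, z up. Hollow below: skirt 4 mm thick round a cavity 13 mm deep. Starts on a black tray (floor 7 mm above the table, rim 11 mm) at either end, under a small adapter. Grip the frame across y from above.
- dock_wide: fixed docking base of the wide adapter: grey plate 104 x 80 mm (x by y), 8 mm thick, adapter outline engraved; black header 5 mm high and four bullet-nosed pins (9 mm thick, 11 mm high) that fit inside the skirt with 4 mm play. Origin: centre of underside, z up. Docked adapter: centred, axes parallel (or turned 180 deg), origin 8 mm above this one.
- adapter_oblong: small oblong adapter, 0.1-0.3 kg: aluminium frame 76 x 38 mm (x by y), 26 mm high, with a black chip socket 36 x 24 x 8 mm on its deck. Origin: centre of underside, z up. Hollow below: skirt 4 mm thick round a cavity 13 mm deep. Starts on the deck of the long or wide one, skirt round its socket: lift straight up 10 mm first. Grip the frame across y from above.
- dock_oblong: fixed docking base of the small oblong adapter: grey plate 92 x 54 mm (x by y), 8 mm thick, adapter outline engraved; black header 5 mm high and four bullet-nosed pins (9 mm thick, 11 mm high) that fit inside the skirt with 4 mm play. Origin: centre of underside, z up. Docked adapter: centred, axes parallel (or turned 180 deg), origin 8 mm above this one.
- adapter_square: small square adapter, 0.1-0.3 kg: aluminium frame 50 x 50 mm (x by y), 26 mm high, with a black chip socket 36 x 24 x 8 mm on its deck. Origin: centre of underside, z up. Hollow below: skirt 4 mm thick round a cavity 13 mm deep. Starts on the deck of the long or wide one, skirt round its socket: lift straight up 10 mm first. Grip the frame across y from above.
- dock_square: fixed docking base of the small square adapter: grey plate 66 x 66 mm (x by y), 8 mm thick, adapter outline engraved; black header 5 mm high and four bullet-nosed pins (9 mm thick, 11 mm high) that fit inside the skirt with 4 mm play. Origin: centre of underside, z up. Docked adapter: centred, axes parallel (any quarter turn), origin 8 mm above this one.
- stamp: black hand stamp standing on the table, 24 mm across, 60 mm tall; a loose bystander. Origin: centre of underside.
- loupe: black eye loupe standing on the table, 38 mm across, 36 mm tall; a loose bystander. Origin: centre of underside. Behind it (x above 0.73) stands a fixed tray stack 0.25 m tall: keep the gripper in front of it or above it.

How it is judged:
At the end, for the whole second after the job is handed in: Each adapter sits on its own docking base: centred to 8 mm, square to 0.2 rad (half turns allowed; quarter turns for the square one), upright, underside on the plate to 2.5 mm, released and at rest; stamp and loupe within 30 mm of where they stood (horizontal distance between adapter_long and dock_long below 0.008 m and z of adapter_long in the frame of dock_long between 0.0055 and 0.0105 m and angle between each of adapter_long, adapter_wide, adapter_oblong, adapter_square's own z axis and vertical below 0.06 rad and angle between the x axis of adapter_long and the x axis of dock_long, either way round below 0.2 rad and linear speed of each of adapter_long, adapter_wide, adapter_oblong, adapter_square below 0.02 m/s and angular speed of each of adapter_long, adapter_wide, adapter_oblong, adapter_square below 0.2 rad/s and horizontal distance between adapter_wide and dock_wide below 0.008 m and z of adapter_wide in the frame of dock_wide between 0.0055 and 0.0105 m and angle between the x axis of adapter_wide and the x axis of dock_wide, either way round below 0.2 rad and horizontal distance between adapter_oblong and dock_oblong below 0.008 m and z of adapter_oblong in the frame of dock_oblong between 0.0055 and 0.0105 m and angle between the x axis of adapter_oblong and the x axis of dock_oblong, either way round below 0.2 rad and horizontal distance between adapter_square and dock_square below 0.008 m and z of adapter_square in the frame of dock_square between 0.0055 and 0.0105 m and (angle between the x axis of adapter_square and the x axis of dock_square, either way round below 0.2 rad or angle between the y axis of adapter_square and the x axis of dock_square, either way round below 0.2 rad) and distance of each of stamp, loupe from where it was at the start of the episode below 0.03 m); the robot touches nothing.
It fails at once if the hand stamp or the loupe is pushed more than 30 mm away or knocked over (distance of any of stamp, loupe from where it was at the start of the episode above 0.03 m or angle between any of stamp, loupe's own z axis and vertical above 0.7 rad).
It also fails if it takes over 134 s, if anything falls off the work surface, if the arm or the gripper's body presses on something with over 40 N, if the wrist force passes 120 N, or if a joint passes its speed limit or range.

## Working session

There is one attempt and no reset: what is moved stays moved. The work goes in short steps, each a Python script; the robot and the scene stay as the last script left them, time stands still between calls to the robot, and variables do not carry over. Pictures are saved under pics/ and viewed, at most 14 in all, crops included, and the job is handed in when it is done.

```bash
ls; mkdir -p pics; python3 - <<'E'
from station import arm, snapshot, camera_info, ticket
import cv2
for n in ("top","side"):
    im=snapshot(n); cv2.imwrite(f"pics/{n}0.png",im)
    c=camera_info(n); print(n,c)
print(arm.read_time(),arm.read_tool_pos(),arm.read_eef_rot(),arm.read_opening())
E
```

```text
pics
top {'fx': 390.54551086033706, 'fy': 390.54551086033706, 'cx': 259.26435022865024, 'cy': 194.74716052505624, 'R': array([[-0.00358115, -0.99992808, -0.01144609],
       [-0.99674466,  0.0044912 , -0.08049788],
       [ 0.0805435 ,  0.01112055, -0.99668906]]), 't': array([-0.10010521,  0.58186014,  1.20996669])}
side {'fx': 439.86864280306645, 'fy': 439.86864280306645, 'cx': 249.8975926154031, 'cy': 196.86461558081228, 'R': array([[ 0.97770218, -0.20998845, -0.0018156 ],
       [-0.08328714, -0.37981756, -0.92130444],
       [ 0.1927737 ,  0.90091258, -0.3888378 ]]), 't': array([-0.57720887,  0.07488448,  1.00306908])}
0.1 [ 0.24261559 -0.60245921  0.30284012] [ 9.81731194e-01  1.90269508e-01 -2.29160655e-04 -1.15089882e-03] 0.9994439675739532
```

View pics/top0.png

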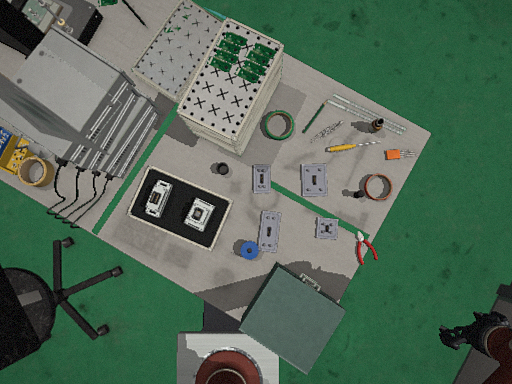

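View pics/side0.png

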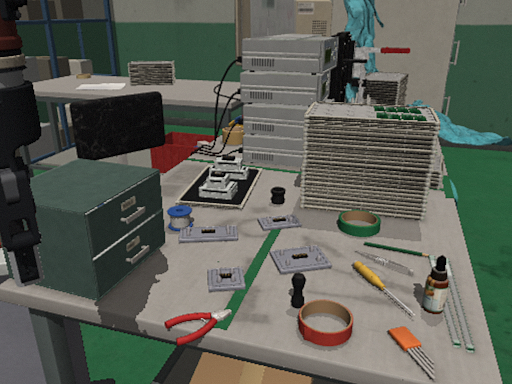

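The top view shows the tray at about (180,207), with one pile at (158,199) and the other at (200,213). The docks are oblong (262,179), wide (314,180), long (269,231) and square (326,229). The loupe is at (223,169) and the stamp at (360,194). I'll zoom in.

```bash
python3 - <<'E'
import cv2
im=cv2.imread("pics/top0.png")
cv2.imwrite("pics/c1.png",cv2.resize(im[155:255,120:250],None,fx=6,fy=6,interpolation=cv2.INTER_CUBIC)[:600,:780])
cv2.imwrite("pics/c2.png",cv2.resize(im[150:250,240:370],None,fx=6,fy=6,interpolation=cv2.INTER_CUBIC))
E
```

```text
(no output)
```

View pics/c1.png

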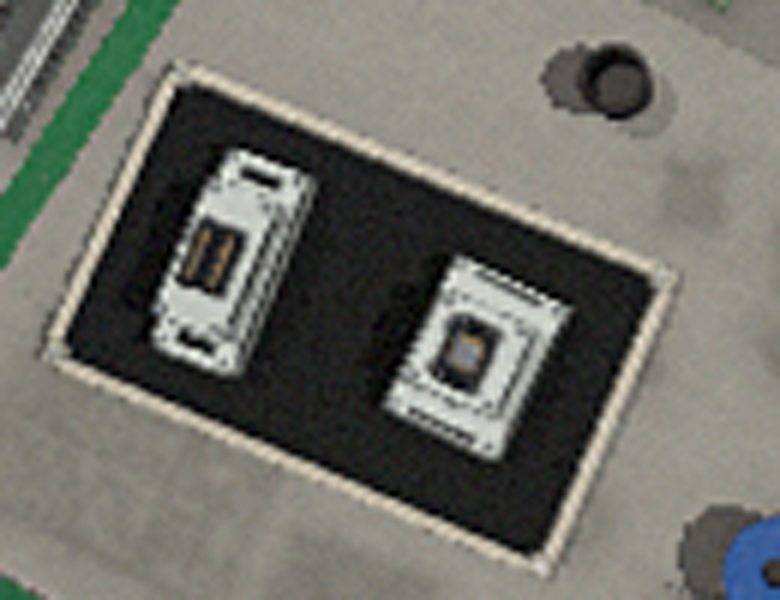

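View pics/c2.png

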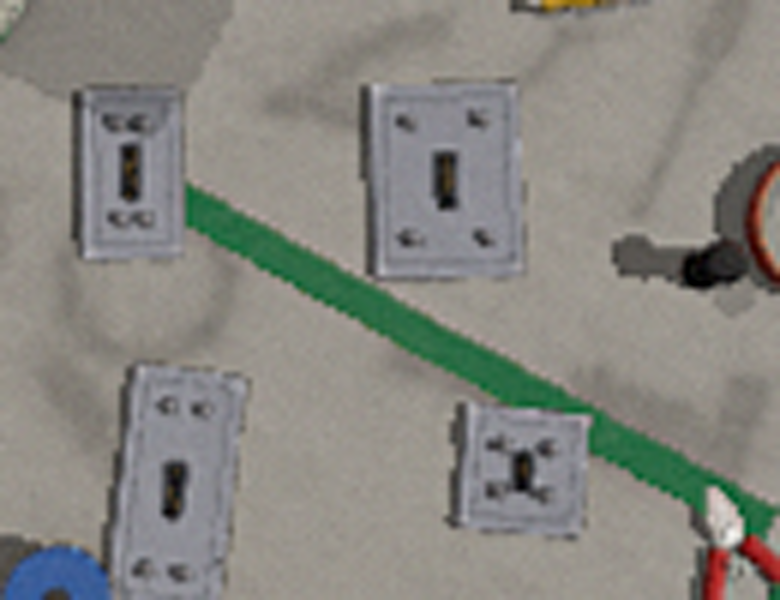

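Left pile: the oblong sits on the long, with its socket at crop (213,258), which is full-image (155.5,198). Right pile: the square sits on the wide, with its socket at crop (467,352), which is full-image (198,213.7). Next I'll measure by ray casting.

```bash
cat > h.py <<'E'
from station import arm, snapshot, camera_info, ticket
import cv2, numpy as np
from scipy.spatial.transform import Rotation as Ro
CI={n:camera_info(n) for n in("top","side")}
def ray(px,z,n="top"):
    c=CI[n]; px=np.atleast_2d(px).astype(float)
    d=np.c_[(px[:,0]-c["cx"])/c["fx"],(px[:,1]-c["cy"])/c["fy"],np.ones(len(px))]@c["R"]
    o=-c["R"].T@c["t"]; return (o+d*((z-o[2])/d[:,2])[:,None])[:,:2]
def proj(P,n="top"):
    c=CI[n]; q=c["R"]@np.asarray(P,float)+c["t"]; return np.array([c["fx"]*q[0]/q[2]+c["cx"],c["fy"]*q[1]/q[2]+c["cy"]])
def rect(cnt,z):
    "min-area rectangle of a contour in world mm: centre, long, short, angle of long axis"
    w=(ray(cnt.reshape(-1,2),z)*1000).astype(np.float32)
    (x,y),(a,b),t=cv2.minAreaRect(w)
    if a<b: a,b,t=b,a,t+90
    t=(t+90)%180-90
    return np.round([x/1000,y/1000,a,b,t],4)
def up(im,s=4): return cv2.resize(im,None,fx=s,fy=s,interpolation=cv2.INTER_CUBIC)
def blobs(mask,z,s=4,amin=100):
    out=[]
    for c in cv2.findContours(mask,cv2.RETR_EXTERNAL,cv2.CHAIN_APPROX_NONE)[0]:
        if cv2.contourArea(c)<amin: continue
        p=(c.reshape(-1,2)+.5)/s-.5
        m=cv2.moments(c); out.append((np.round([(m['m10']/m['m00']+.5)/s-.5,(m['m01']/m['m00']+.5)/s-.5],2),rect(p,z)))
    return out
def docks(im):
    u=up(im).astype(int); m=((u[...,0]-u[...,2]>3)&(u.sum(2)>330)&(u.sum(2)<620)).astype(np.uint8)*255
    m[:, :240*4]=0; m[:150*4]=0; m[255*4:]=0; m[:,350*4:]=0
    m=cv2.morphologyEx(m,cv2.MORPH_OPEN,np.ones((9,9)));m=cv2.morphologyEx(m,cv2.MORPH_CLOSE,np.ones((15,15)))
    return [b for b in blobs(m,.008,amin=3000)],m
def white(im,x0=125,x1=240,y0=160,y1=250):
    u=up(im); m=((u.min(2)>135)).astype(np.uint8)*255; k=np.zeros_like(m); k[y0*4:y1*4,x0*4:x1*4]=255
    return m&k,u
E
python3 - <<'E'
from h import *
im=cv2.imread("pics/top0.png")
D,m=docks(im); cv2.imwrite("pics/m.png",m)
for d in D: print("dock",d)
for px in [(239+22.2,150+28.8)]: pass
u=up(im)
# header centroids: dark inside docks
dk=(u.max(2)<75).astype(np.uint8)*255; k=np.zeros_like(dk)
for cx,cy in((262,179),(314,180),(269,231),(326.5,228)): k[int(cy*4)-26:int(cy*4)+26,int(cx*4)-20:int(cx*4)+20]=255
for b in blobs(cv2.morphologyEx(dk&k,cv2.MORPH_CLOSE,np.ones((7,7))),.013,amin=60): print("hdr",b)
w,_=white(im); 
w=cv2.morphologyEx(w,cv2.MORPH_CLOSE,np.ones((9,9)))
for b in blobs(w,.045,amin=3000): print("white",b)
dk=(u.max(2)<110).astype(np.uint8)*255; k=np.zeros_like(dk)
for cx,cy in((155.5,198),(198,213.7)): cv2.circle(k,(int(cx*4),int(cy*4)),34,255,-1)
for b in blobs(cv2.morphologyEx(dk&k,cv2.MORPH_CLOSE,np.ones((15,15))),.067,amin=200): print("sock",b)
print("loupe",ray((120+617/6,155+85/6),.036),"stamp",ray((240+735/6,150+258/6),.06))
E
```

```text
dock (array([326.58, 228.22]), array([ 0.4756, -0.3157, 64.4948, 62.922 , 83.5435]))
dock (array([268.84, 231.03]), array([  0.467 ,  -0.1319, 126.1317,  58.7755,  -7.238 ]))
dock (array([261.36, 181.74]), array([ 0.6286, -0.1092, 76.6488, 51.2078, -0.1356]))
dock (array([314.06, 179.58]), array([  0.6304,  -0.2772, 101.1668,  77.8853,   0.5671]))
hdr (array([268.48, 231.09]), array([ 0.4662, -0.1312, 28.7302, 10.6185, -4.2558]))
hdr (array([327.07, 228.1 ]), array([ 0.4758, -0.3179, 28.4117, 17.8464, -6.5732]))
hdr (array([313.68, 179.56]), array([ 0.6294, -0.2762, 29.7211, 10.3499, -0.8286]))
hdr (array([261.22, 178.23]), array([ 0.6347, -0.1089, 28.9305,  8.7879, -0.2449]))
white (array([187.95, 200.64]), array([5.517000e-01, 1.375000e-01, 3.583026e+02, 2.785587e+02,
       8.968200e+01]))
sock (array([196.98, 213.37]), array([ 0.5238,  0.0908, 39.6782, 36.8193, 63.3754]))
sock (array([154.87, 197.54]), array([ 0.5707,  0.2156, 50.6868, 37.508 , 68.965 ]))
loupe [[0.66156854 0.01161853]] stamp [[ 0.58238278 -0.4181092 ]]
```

```bash
cat >> h.py <<'E'
def pile(im,c,r,zout,zsock,th=130,sth=100):
    "white silhouette rectangle at zout, and dark socket nearest the middle at zsock"
    u=up(im); k=np.zeros(u.shape[:2],np.uint8); cv2.circle(k,(int(c[0]*4),int(c[1]*4)),int(r*4),255,-1)
    w=(u.min(2)>th).astype(np.uint8)*255&k
    o=blobs(cv2.morphologyEx(w,cv2.MORPH_CLOSE,np.ones((13,13))),zout,amin=2000)
    d=(u.max(2)<sth).astype(np.uint8)*255&k
    s=blobs(cv2.morphologyEx(cv2.morphologyEx(d,cv2.MORPH_OPEN,np.ones((5,5))),cv2.MORPH_CLOSE,np.ones((25,25))),zsock,amin=400)
    return o,[b for b in s if np.hypot(*(b[0]-c))<9]
E
python3 - <<'E'
from h import *
im=cv2.imread("pics/top0.png")
print(pile(im,(159,199),21.5,.045,.067)); print(pile(im,(200,214.5),21,.04,.067))
c=np.vstack([up(im[176:222,136:178],8)[:, :336],up(im[192:238,180:222],8)]); print(c.shape)
cv2.imwrite("pics/c3.png",np.hstack([up(im[176:222,136:178],9),up(im[192:238,180:222],9)]))
cs=cv2.imread("pics/side0.png")[145:215,175:270]; cv2.imwrite("pics/c4.png",up(cs,8))
E
```

```text
([(array([157.9 , 198.13]), array([  0.5718,   0.2147, 111.3935,  50.9411, -20.7272]))], [(array([158.67, 198.65]), array([  0.5677,   0.2041, 130.4348, 129.959 ,  89.7841]))])
([(array([198.95, 214.02]), array([ 5.20700e-01,  8.49000e-02,  8.83394e+01,  6.43685e+01,
       -2.51089e+01]))], [(array([199.62, 214.12]), array([5.199000e-01, 7.840000e-02, 1.264660e+02, 1.259374e+02,
       8.980910e+01]))])
(736, 336, 3)
```

View pics/c3.png

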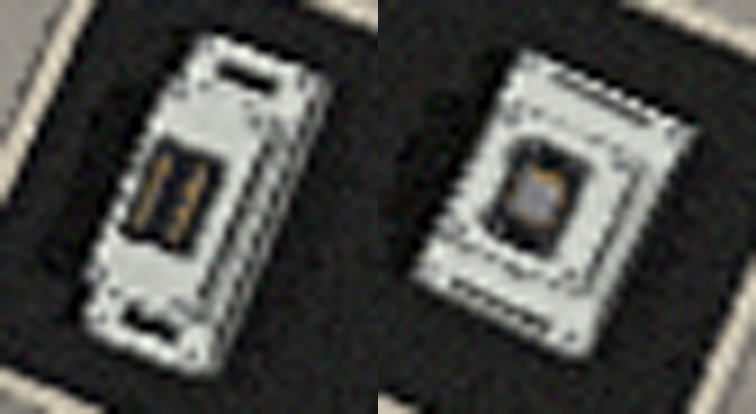

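View pics/c4.png

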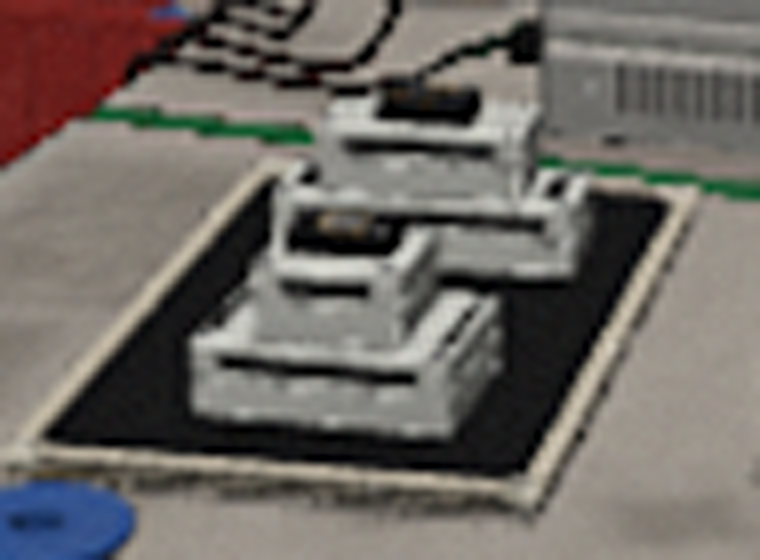

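```bash
cat >> h.py <<'E'
def q(yaw): return (Ro.from_euler('z',yaw,degrees=True)*Ro.from_quat([1,0,0,0])).as_quat()
def bestq(x,y,z,yaw):
    "half-turn variant with the last joint nearest mid-range"
    c=[(abs(j[6]),k) for k in(0,180) if (j:=arm.ik([x,y,z],q(yaw+k))) is not None]
    return q(yaw+min(c)[1])
def nearq(yaw):
    r=Ro.from_quat(arm.read_eef_rot()); return min((q(yaw+k) for k in(0,180)),key=lambda p:(Ro.from_quat(p)*r.inv()).magnitude())
ZT=.22
def pick(x,y,yaw,z,first=False):
    Q=bestq(x,y,ZT,yaw); arm.movep([x,y,ZT],Q)
    arm.move_gripper(1.0); arm.line_to([x,y,z+.02],.2); f0=arm.read_ft_force()[2]; arm.line_to([x,y,z],.06)
    print("down dF",arm.read_ft_force()[2]-f0)
    arm.move_gripper(0.0,60); arm.pause(.2)
    print("closed",arm.read_opening(),arm.read_finger_force(),"dF",arm.read_ft_force()[2]-f0,"z",arm.read_tool_pos()[2])
    arm.line_to([x,y,z+.025],.08); arm.line_to([x,y,ZT],.25)
    print("lifted",arm.read_opening(),"F",arm.read_ft_force()[2]-f0,"t",arm.read_time())
def hover(x,y,yaw,zseat,h=.022):
    Q=nearq(yaw); arm.movep([x,y,ZT],Q); arm.line_to([x,y,zseat+h],.2); print("tcp",arm.read_tool_pos())
def dock(x,y,zseat,h=.014):
    f0=arm.read_ft_force()[2]; 
    while h>.0005:
        arm.line_to([x,y,zseat+h],.04); d=arm.read_ft_force()[2]-f0
        if abs(d)>12: print("force at h",h,d); return False
        h-=.0045
    arm.line_to([x,y,zseat+.0005],.04)
    print("seat dF",arm.read_ft_force()-0,f0); return True
def release(x,y,z,o=1.0):
    arm.move_gripper(o); arm.pause(.1); arm.line_to([x,y,z+.05],.15); arm.line_to([x,y,ZT],.3); print("t",arm.read_time())
E
python3 - <<'E'
from h import *
print(ray((228.3,157.3),.067,"side"),ray((217.4,173),.067,"side"))
for p in [(.571,.2157,-22),(.5238,.0905,-25),(.6352,-.109,0),(.63,-.2768,0),(.4666,-.1315,-7.2),(.4757,-.3165,-6.5)]:
    for z in (.22,.08): print(p,z,[None if (j:=arm.ik([p[0],p[1],z],q(p[2]+k))) is None else np.round(j,2)[[0,6]] for k in(0,180)])
try:
    pick(.571,.2157,-22,.107)
except Exception as e: print(repr(e))
cv2.imwrite("pics/s1.png",snapshot("side"))
E
```

```text
[[0.57182745 0.21194428]] [[0.5215628  0.08515012]]
(0.571, 0.2157, -22) 0.22 [array([-0.38, -2.37]), array([0.03, 0.28])]
(0.571, 0.2157, -22) 0.08 [array([-0.5 , -2.15]), array([-0.14,  0.31])]
(0.5238, 0.0905, -25) 0.22 [array([-0.22, -2.21]), array([0.22, 0.43])]
(0.5238, 0.0905, -25) 0.08 [array([-0.31, -1.96]), array([0.05, 0.33])]
(0.6352, -0.109, 0) 0.22 [array([ 0.13, -1.43]), array([0.53, 1.24])]
(0.6352, -0.109, 0) 0.08 [array([ 0.12, -1.4 ]), array([0.48, 1.12])]
(0.63, -0.2768, 0) 0.22 [array([ 0.35, -1.15]), array([0.73, 1.52])]
(0.63, -0.2768, 0) 0.08 [array([ 0.34, -1.12]), array([0.7 , 1.43])]
(0.4666, -0.1315, -7.2) 0.22 [array([ 0.21, -1.44]), array([0.69, 1.17])]
(0.4666, -0.1315, -7.2) 0.08 [array([ 0.2 , -1.38]), array([0.51, 0.95])]
(0.4757, -0.3165, -6.5) 0.22 [array([ 0.49, -1.07]), array([0.96, 1.53])]
(0.4757, -0.3165, -6.5) 0.08 [array([ 0.5 , -1.03]), array([0.86, 1.39])]
down dF -0.04279124782578492
closed 0.4324899722191058 60.786246210336685 dF 3.887525077940107 z 0.10755192767723287
lifted 0.4257085816751715 F -2.7458180917338852 t 6.175
```

View pics/s1.png

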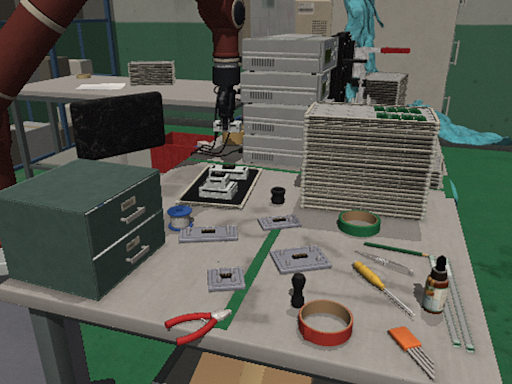

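The oblong is held above the tray (at about (225,140)), and both lower adapters and the square pile are undisturbed. Next I'll hover it over its dock and check alignment.

```bash
cat >> h.py <<'E'
def check(name,x,y,yaw,zseat,L,W,h=.022,box=45):
    "side view crop with the expected frame top outline and the dock plate outline drawn"
    im=up(snapshot("side"),8)
    R=Ro.from_euler('z',yaw,degrees=True).as_matrix()
    for (l,w,z,c) in((L,W,.008+h,(0,0,255)),(L,W,.034+h,(0,0,255)),(L+.016,W+.016,.008,(0,255,0))):
        P=np.array([proj(R@[sx*l/2,sy*w/2,0]+[x,y,z],"side") for sx,sy in((1,1),(1,-1),(-1,-1),(-1,1))])
        cv2.polylines(im,[((P+.5)*8-.5).round().astype(np.int32)],True,c,1)
    p=proj([x,y,.03],"side").astype(int); cv2.imwrite(name,im[(p[1]-35)*8:(p[1]+35)*8,(p[0]-box)*8:(p[0]+box)*8])
E
python3 - <<'E'
from h import *
a=(.6352,-.109,0,.082); hover(*a); check("pics/s2.png",*a,.076,.038)
E
```

```text
tcp [ 0.63623506 -0.10789512  0.10532009]
```

View pics/s2.png

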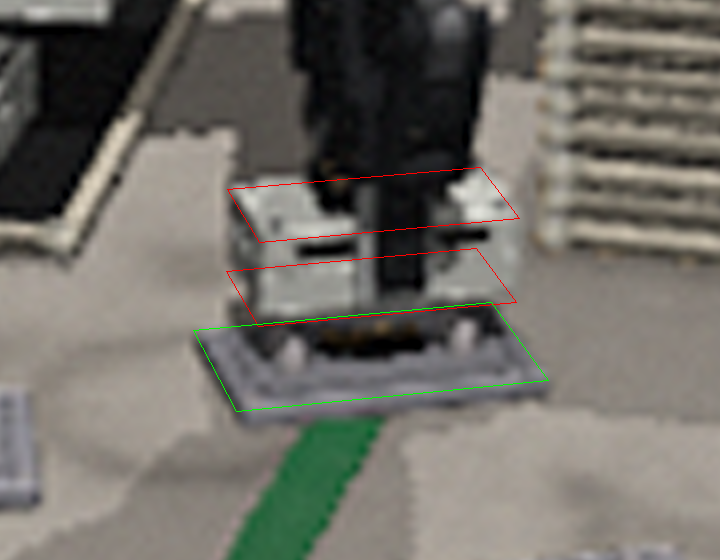

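The oblong (red outline) and its plate (green) line up to within about 2 mm, so I'll dock it, then pick the square.

```bash
python3 - <<'E'
from h import *
if dock(.6352,-.109,.082):
    release(.6352,-.109,.082)
    pick(.5238,.0893,-25,.107)
    a=(.4757,-.3165,-6.5,.082); hover(*a); check("pics/s3.png",*a,.05,.05)
    cv2.imwrite("pics/t3.png",snapshot("top"))
E
```

```text
seat dF [-0.42369884  0.38642194 -0.20777307] -1.8305081080609962
t 11.2167
down dF -0.9455051225287888
closed 0.5737082048105053 62.824437618255615 dF 4.492187352880655 z 0.10752734183526952
lifted 0.5770501708989815 F -3.106427652395807 t 15.025
tcp [ 0.47694358 -0.31598265  0.10504672]
```

View pics/s3.png

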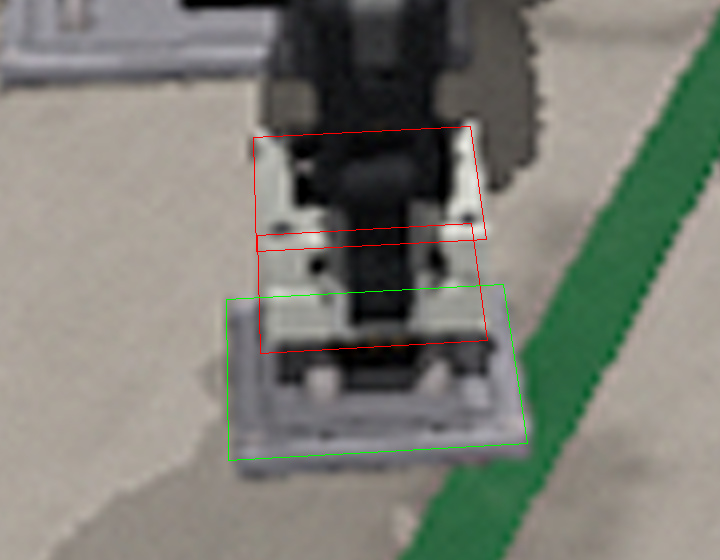

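The square sits over its plate to within about 2 mm. Dock it, then re-measure the two lower adapters, now uncovered.

```bash
python3 - <<'E'
from h import *
if dock(.4757,-.3165,.082):
    release(.4757,-.3165,.082)
im=snapshot("top"); cv2.imwrite("pics/t4.png",im)
print(pile(im,(159,199),22.5,.033,.041)[0]); print(pile(im,(200,214.5),21,.033,.041)[0])
u=up(im); dk=(u.max(2)<110).astype(np.uint8)*255; k=np.zeros_like(dk)
for cx,cy in((158.5,199),(200.5,215)): cv2.circle(k,(int(cx*4),int(cy*4)),34,255,-1)
for b in blobs(cv2.morphologyEx(dk&k,cv2.MORPH_CLOSE,np.ones((15,15))),.041,amin=200): print("sock",b)
c=np.hstack([up(im[176:222,136:178],9),up(im[192:238,180:222],9)])
d=np.hstack([up(im[156:202,240:282],9),up(im[206:252,305:347],9)])
cv2.imwrite("pics/c5.png",cv2.resize(np.vstack([c,d]),None,fx=.7,fy=.7,interpolation=cv2.INTER_AREA))
E
```

```text
seat dF [-0.29372147 -1.13721681 -0.85334488] -0.6375173774328964
t 20.25
[(array([158.21, 198.2 ]), array([  0.5712,   0.2141, 112.7904,  47.2294, -21.3885]))]
[(array([198.77, 214.06]), array([ 5.21200e-01,  8.69000e-02,  8.91883e+01,  6.56158e+01,
       -2.43422e+01]))]
sock (array([198.25, 214.01]), array([  0.5211,   0.0873,  36.243 ,  27.9188, -26.5453]))
sock (array([158.04, 198.39]), array([ 0.5701,  0.2123, 53.3093, 36.0025, 68.1613]))
```

View pics/c5.png

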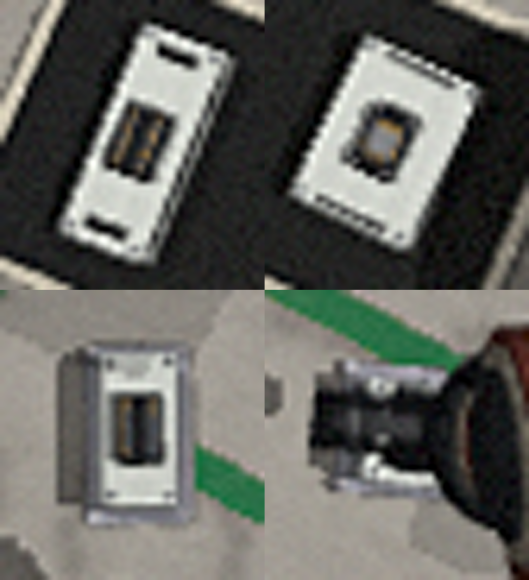

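Oblong is seated on its dock (lower left crop, centred). The square is still behind the wrist. The long socket is at px (157.9,198.2) and the wide socket at (198.2,214.0). Picking the long adapter next.

```bash
python3 - <<'E'
from h import *
print(ray((157.9,198.2),.041),ray((249,250),.04))
pick(.571,.2133,-21.8,.081)
a=(.4666,-.1315,-7.2,.082); hover(*a); check("pics/s5.png",*a,.112,.044)
E
```

```text
[[0.57061216 0.21337708]] [[ 0.40956002 -0.07043578]]
down dF -0.4364652956821916
closed 0.49892128240063427 63.13544422388077 dF 3.6376604091836238 z 0.08174915417701928
lifted 0.5020894515858089 F -3.2602749278687013 t 25.4167
tcp [ 0.46755269 -0.13062919  0.1045608 ]
```

View pics/s5.png

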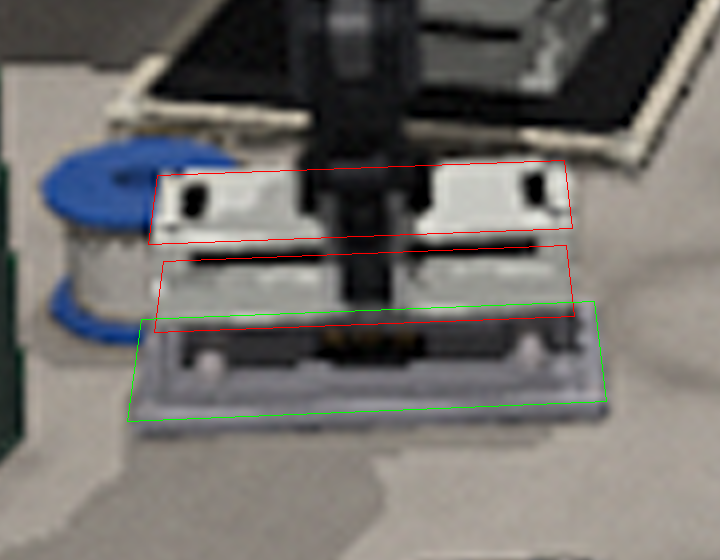

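The long adapter is aligned over its plate, and the spool is clear of it. Dock it, then pick the wide.

```bash
python3 - <<'E'
from h import *
if dock(.4666,-.1315,.082):
    release(.4666,-.1315,.082,.8)
    pick(.5212,.0872,-25,.081)
    a=(.630,-.2768,0,.082); hover(*a); check("pics/s6.png",*a,.088,.064)
E
```

```text
seat dF [ 1.16801214 -0.04620656 -1.05894683] -1.5231090187270586
t 30.3417
down dF -0.7074754463634076
closed 0.7378262081047778 67.0255820453167 dF 4.512978249053436 z 0.08161626301548663
lifted 0.7350827450503333 F -2.5495686017771844 t 34.3833
tcp [ 0.63116003 -0.27607495  0.10548214]
```

View pics/s6.png

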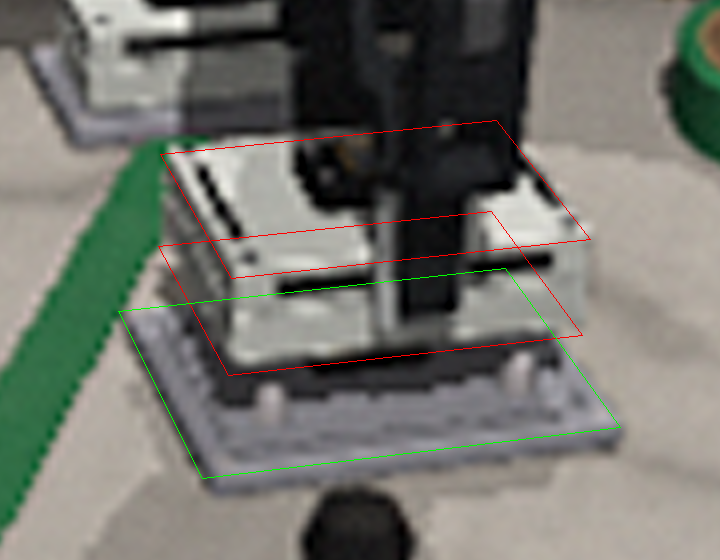

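The wide adapter is about 1–2 mm towards +x/+y of centre, so I'll nudge it back, dock it and verify.

```bash
python3 - <<'E'
from h import *
x,y=.629,-.2783
ok=dock(x,y,.082)
if ok:
    release(x,y,.082)
    arm.movep([.5,.15,.3],nearq(-25)); print(arm.read_time())
    s=snapshot("side"); t=snapshot("top")
    cv2.imwrite("pics/f.png",np.vstack([up(t[150:250,240:370],6)[:,:780][::1][:600][::2,::2],cv2.resize(up(s[200:300,165:345],4),(390,217))]))
    cv2.imwrite("pics/f2.png",up(s[195:310,165:365],4))
    cv2.imwrite("pics/f1.png",up(t[150:250,240:370],6))
E
```

```text
seat dF [ 0.22762513  0.00483431 -0.74126584] -1.5228636954716077
t 39.375
41.0417
```

View pics/f2.png

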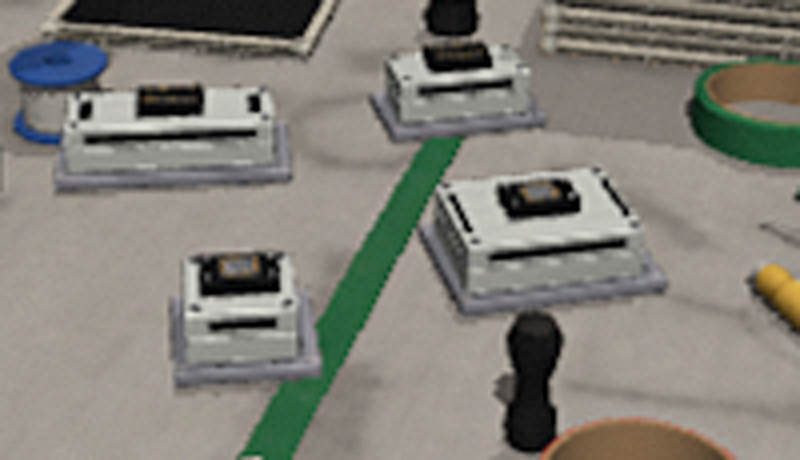

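View pics/f1.png

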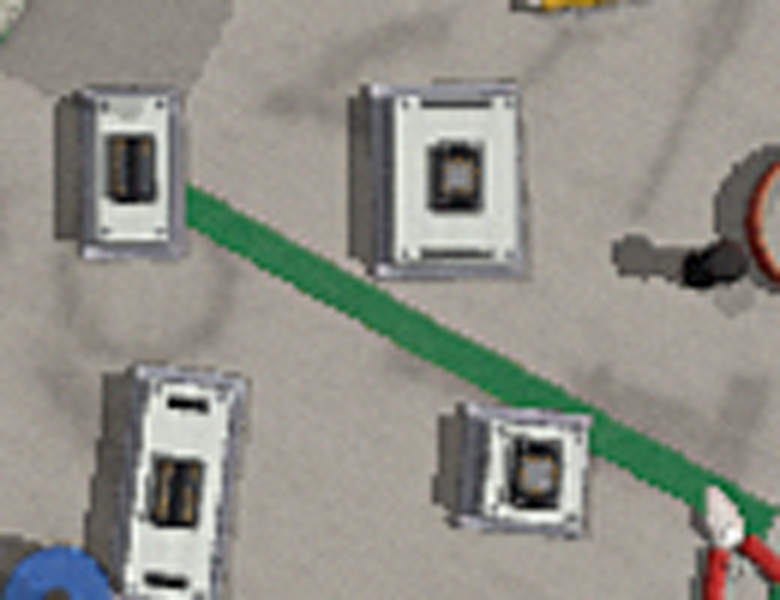

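Both views show all four adapters level and down on their plates, with the stamp and loupe undisturbed. I'll do one numeric centring check and hand in if it passes.

```bash
python3 - <<'E'
from h import *
ok=True
for n,p,d in(("obl",(131,168),(.6352,-.109)),("wide",(457,177),(.630,-.2768)),("long",(177,492),(.4666,-.1315)),("sq",(537,474),(.4757,-.3165))):
    e=ray((240+(p[0]+.5)/6-.5,150+(p[1]+.5)/6-.5),.042)[0]-d; print(n,e*1000); ok&=np.hypot(*e)<.005
if ok: print(ticket.finish_job())
E
```

```text
obl [-1.62493224 -0.574761  ]
wide [-1.97352983 -1.86913885]
long [-0.77488438 -1.03808855]
sq [-1.30891955 -0.83325828]
the job is handed in; nothing more can be done
None
```

All four adapters are docked socket-up on their own bases, each within 3 mm of centre by the top camera, with the stamp and loupe left where they stood; I handed the job in at about 41 s, and no verdict was returned.

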